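# Pin the plate gauge's stop with a ball-lock pin

### The arm

A 6-joint arm with a two-finger parallel gripper is mounted at the origin on the work surface. World frame = base frame: x ahead of the robot, y to its left, z up, the work surface at z = 0. Lengths are in m, angles in rad, forces in N, time in s.
With the tool pointing down it reaches from about 0.375 to 0.925 m from the base axis. Payload 5.7 kg.
Tool frame: the origin (TCP) lies midway between the tips of the shut fingers; the grasp point (between the pads) lies 19 mm behind it; z points along the fingers, y is the direction in which the jaws open and shut (so a half turn about z gives the same grasp; the last joint's range is limited). The gripper opens to 85 mm and grips with 20 to 120 N. Pads are 22 mm wide; open, the fingers measure 114 mm over their backs; the gripper's body (76 mm by 85 mm) begins 54 mm behind the grasp point. The pads swing forward as they close: fully open they stand 13 mm farther back than shut.
Start: joints at [1.096, 0.359, 1.51, -0, 1.272, -0.115], TCP at [0.211, 0.562, 0.231] pointing down, gripper open.
Joint ranges: [-2.97, 2.97], [-1.01, 2.36], [0.21, 2.38], [-0.96, 4.11], [0.2, 2.71], [-2.98, 2.98]. Speed limits (rad/s): [2.39, 2.39, 3.14, 3.14, 3.14, 3.14].

### API

Orientations are given as a 3x3 rotation matrix whose columns are the frame's x, y, z axes.
In Python, from station import * gives the robot as it stands. The module is installed in compiled form; this text tells all that it offers.
- The arm moves only by the tool play_rows, never from a script. Its argument "increments" is a list of rows, each a list of 4 numbers: the shift along the world's x, y, z in mm, then the turn about the world's z in rad. A call has 1 to 5 rows; each row shifts and turns the commanded pose from where the row before left it; what a row does not reach is not made up. A row lasts 1/8 s, in which the tool goes at most 62.5 mm and 10.7 degrees, less where a joint would pass 70% of its speed; a pose out of reach is approached as far as the arm can. A call with a gripper value outside its range is refused whole. "claw" is the finger opening in mm, from 0 to 85.4, set as the call begins (left out, the last holds). The fingers move at their own pace and stop on an object; "newtons" is the grip in N (left out, the last holds). Time passes only in rows, so rows that do not move let the fingers close. It gives the time, the measured TCP pose, the force and the opening at its end, in the units of the state.
- get_state(): the state, without advancing time (a new reading comes with each control period).
- read_camera(name): name is "side" or "top"; returns the picture (384x512x3 uint8, red, green, blue); there is no depth.
- camera_params(name): a dict with "K" (3x3 intrinsics, pixels), "k1" (the pictures are not rectified: a ray, as slopes to the right and down, at radius r is drawn at 1 + k1 r^2 times it, then the intrinsics apply), "position" and "rotation" of the camera in the world. Camera axes: x right, y down, z forward; pixel columns grow to the right and rows downward; lengths in m; the calibration is good to about 2 mm. A picture is of the moment at which its call begins. camera_params takes no time and is no camera call.
- sign_off(): hands the job in, once; it reports no verdict.
The state is a dict: "time_s": time; "joint_positions": joint angles; "qd": joint speeds; "joint_torque": joint torques, N m; "tcp_pos": TCP position; "orientation": TCP orientation; "wrist_force": force on the tool from outside, world axes, zero at the start; "moment": the same for the moment, N m; "gripper_width": finger opening in m.
Only numpy, scipy, OpenCV 4.12 (cv2) and the standard library are available. Lean on these libraries where they do the work, as an engineer would, in place of code of your own. Each camera call takes 0.05 s, during which the arm holds its last target. There are 200 camera calls.

### The job

Set the plate gauge: slide its stop along to the third strip hole from the fence (the middle one of the five) and lock it there with the ball-lock pin, the one of the two pins in the stand that has a push button. With the pin's nose in the stop's hole and in the strip's, press the button, push the pin through right down on its shoulder, and let the button come fully out so that the balls lock underneath. The strip may sit up to a centimetre off, so feel for its hole with the pin's nose, press gently without ever forcing the pin, and leave the saucer and the mug undisturbed.

Things in the scene. Friction and masses are not known exactly. Their poses are not given: they have to be found in the camera images.
- stop (a joint): the plate gauge's sliding stop, an aluminium saddle 70 mm wide and 110 mm long round a perforated steel strip. Value in m: how far the stop's pin hole lies beyond hole3, positive away from the fence (along -y of hole3); 0 = over the nominal third hole. Slides by hand from -0.10 to 0.105, friction about 1.5 N, and stays where it is left
- stop_hole (a point): centre of the mouth of the stop's vertical pin hole (17.5 mm across), in the flat top of its upper cheek, 80 mm above the table. The cheek is 8 mm thick; below it a 2 mm gap, the strip (8 mm), a 2 mm gap, and the lower cheek (8 mm) with a like hole. z up, y along the strip towards the fence
- stop_knob (a point): the stop's small black knob, upright cylinder 22 mm across, from 90 to 116 mm above the table on a thin neck; the point is on its axis, 104 mm above the table and 55 mm from the pin hole, on the side away from the fence
- hole3 (a point): nominal place of the strip's third hole, on the strip's top face, 70 mm above the table. y along the strip towards the fence, z up. Five holes 18 mm across, 40 mm apart along y, the third in the middle. The strip's screws sit in slots: the real row of holes lies up to 10 mm to either side of nominal along y (unmeasured), but does not move under this job's light forces
- fence (a point): middle of the top edge of the gauge's fixed fence, an aluminium wall 160 mm long, 67 mm above the table, 198 mm along the strip from the third hole
- pin_grip (a point): the ball-lock pin: point on its axis half-way up its upright aluminium grip (26 mm across with dark rings, top 18 mm above this point), which stands on a shoulder flange 32 mm across and 4 mm thick; the shoulder's underside is 22 mm below this point. z runs up along the pin. Mass about 0.14 kg
- pin_nose (a point): the pin's lower end, 50 mm below the shoulder: steel shank 16 mm across, the last 3 mm a cone down to 11 mm. Four balls stick out 3 mm (22 mm over all), undersides 35.5 mm and tops 29.5 mm below the shoulder. They do not pass the stop's hole while the button is out: the pin then stands on them on the stop's top, nose 4.5 mm inside the strip's hole; where the strip is solid the nose stops on it, 4.5 mm higher. Balls in, the pin slides freely
- button_top (a point): centre of the top of the pin's steel push button, 14 mm across, sticking 8 mm out of the top of the grip, 26 mm above pin_grip when out. Travel 5 mm against a spring: 3 N to start, 8 N fully in; the balls draw in with it and are inside only when it is nearly fully in
- button (a joint): the pin's push button: 0 = out (balls out, locked), 0.005 = fully pressed (balls in), m
- plainpin_grip (a point): the other pin in the stand, a plain one with a domed top and neither button nor balls; same shank and shoulder, grip 36 mm high; point on its axis 20 mm above its shoulder. Not wanted
- stand_top (a point): centre of the top of the wooden pin stand, 130 x 50 mm, 65 mm high, fixed to the table; x along its length. Two loose holes 25 mm across, 32 mm to either side of this point; each holds a pin hanging by its shoulder on the top face
- saucer_centre (a point): small white saucer 104 mm across lying on the gauge's board between fence and stop; its middle, 9 mm up. Leave alone
- mug: blue mug, 80 mm across, 95 mm high, handle to its +y; origin under its middle. Leave alone
There are look-alikes about, which are no part of the job. Leave any green look-alike of the part that bears pin_grip alone.

How it is judged:
On the way:
1. the pin's button is pressed in with the pin's nose in the hole of the stop (value of joint button above 0.0035 m and horizontal distance between pin_grip and stop_hole below 0.006 m and z of pin_grip in the frame of stop_hole below 0.064 m), for 0.1 s.
At the end, for the whole second after the job is handed in: The stop is pinned at the third strip hole (within 14 mm of nominal, play included): the ball-lock pin goes upright through stop and strip, its shoulder within 2.5 mm of the stop's top, its button out again (under 1 mm in) so that the balls lock below; all at rest and let go (value of joint stop between -0.014 and 0.014 m and z of pin_grip in the frame of stop_hole below 0.0245 m and horizontal distance between pin_grip and stop_hole below 0.004 m and angle between the z axis of pin_grip and the z axis of stop_hole, either way round below 0.06 rad and value of joint button below 0.001 m and velocity of joint stop between -0.005 and 0.005 m/s); the robot touches nothing.
It fails at once if the pin is forced: it bears on the gauge, its stop or strip with more than 35 N (contact force between ballpin and gauge above 35 N).
It fails at once if saucer or mug is shifted by more than 20 mm (distance of any of saucer_centre, mug from where it was at the start of the episode above 0.02 m).
It also fails if it takes over 72 s, if anything falls off the work surface, if the arm or the gripper's body presses on something with over 40 N, if the wrist force passes 120 N, or if a joint passes its speed limit or range.

## Working session

There is one attempt and no reset: what is moved stays moved. The work goes in short steps, Python scripts to look and compute and a tool call to move; the robot and the scene stay as the last step left them, time stands still between calls to the robot, and variables do not carry over. Pictures are saved under pics/ and viewed, about 8 in all and at most 12, crops included, and the job is handed in when it is done.

Besides the shell and the picture viewer there is one more tool, called after ">>>" by a JSON object that holds its "name" and its "arguments", one argument or row to a line. play_rows: Moves the arm, as the interface text tells. Its arguments: {"type":"object","properties":{"increments":{"type":"array"},"claw":{"type":"number"},"newtons":{"type":"number"}},"required":["increments"]}

```bash
mkdir -p pics; cat > h.py <<'E'
from station import *
import numpy as np, cv2
def snap(name,fn,crop=None,scale=1):
    im=read_camera(name); np.save(f'{name}.npy',im)
    o=im if crop is None else im[crop[1]:crop[3],crop[0]:crop[2]]
    o=cv2.resize(o,None,fx=scale,fy=scale,interpolation=cv2.INTER_CUBIC)
    cv2.imwrite('pics/'+fn,o[:,:,::-1]); return im
def ray(name,u,v):
    p=camera_params(name);K=np.array(p['K'])
    q=cv2.undistortPoints(np.array([[[u,v]]],float),K,np.array([p['k1'],0,0,0,0.]))[0,0]
    return np.array(p['position']),np.array(p['rotation'])@np.array([q[0],q[1],1])
def onz(name,u,v,z):
    c,d=ray(name,u,v); return c+d*(z-c[2])/d[2]
def proj(name,P):
    p=camera_params(name);K=np.array(p['K']);q=np.array(p['rotation']).T@(np.array(P)-p['position'])
    return cv2.projectPoints(q.reshape(1,1,3),np.zeros(3),np.zeros(3),K,np.array([p['k1'],0,0,0,0.]))[0].ravel()
def tri(u1,v1,u2,v2):  # side, top
    (a,d),(b,e)=ray('side',u1,v1),ray('top',u2,v2)
    d/=np.linalg.norm(d);e/=np.linalg.norm(e)
    s=np.linalg.lstsq(np.stack([d,-e],1),b-a,rcond=None)[0]
    p,q=a+s[0]*d,b+s[1]*e; return (p+q)/2,np.linalg.norm(p-q)
E
python3 - <<'E'
from h import *
a=snap('side','s0.png',scale=1.5);b=snap('top','t0.png',scale=1.5)
for n in('side','top'):print(n,camera_params(n))
print(get_state())
E
```

```text
side {'K': array([[347.83188577,   0.        , 256.72384844],
       [  0.        , 347.83188577, 189.04175714],
       [  0.        ,   0.        ,   1.        ]]), 'k1': -0.044274821834590514, 'position': array([ 0.28482908, -0.54027569,  0.62027116]), 'rotation': array([[ 0.91427919, -0.27606396,  0.29644941],
       [-0.40508174, -0.62030434,  0.6716631 ],
       [-0.00153312, -0.73417383, -0.67895981]])}
top {'K': array([[483.6101365 ,   0.        , 258.81574844],
       [  0.        , 483.6101365 , 185.79116218],
       [  0.        ,   0.        ,   1.        ]]), 'k1': -0.005980767151017516, 'position': array([ 0.39322956, -0.04642837,  1.15894204]), 'rotation': array([[-0.00648039, -0.99483321,  0.10131582],
       [-0.99978765,  0.00446382, -0.02011788],
       [ 0.01956168, -0.10142468, -0.99465088]])}
{'time_s': 0.1, 'joint_positions': array([ 1.09589017e+00,  3.59458637e-01,  1.51127849e+00,  3.43364220e-06,
        1.27250401e+00, -1.15100195e-01]), 'qd': array([-0.00044383, -0.0011372 , -0.00230045, -0.00010716,  0.00058077,
       -0.00118386]), 'joint_torque': array([ 8.83740504e-04, -5.28643548e+01, -2.79352659e+01,  2.02887677e-04,
        4.92280655e-03, -9.07269992e-06]), 'tcp_pos': array([0.21099215, 0.56105252, 0.23053976]), 'orientation': array([[-9.35964732e-01,  3.52092955e-01, -7.56693639e-04],
       [ 3.52093715e-01,  9.35963606e-01, -1.46454958e-03],
       [ 1.92580117e-04, -1.63719383e-03, -9.99998641e-01]]), 'wrist_force': array([-0.10588284, -0.61202804,  0.07392207]), 'moment': array([-0.05555068, -0.02002444, -0.01442662]), 'gripper_width': 0.08575129404469684}
```

View pics/s0.png

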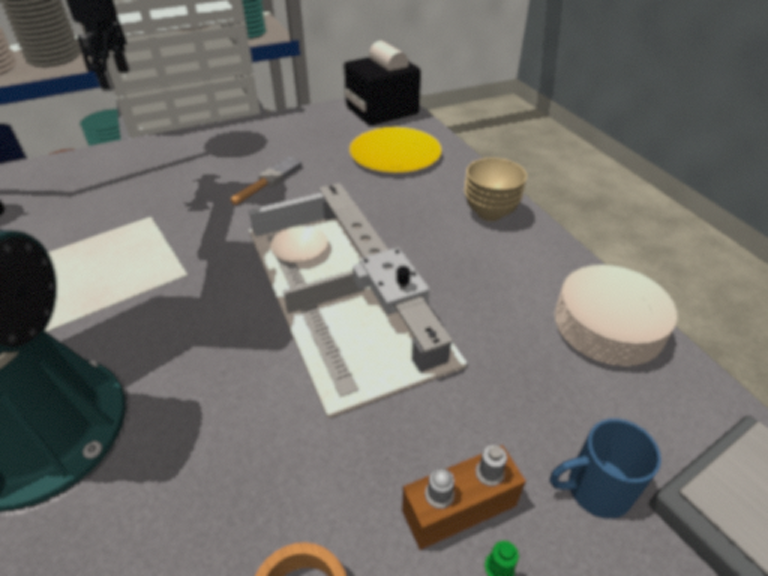

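View pics/t0.png

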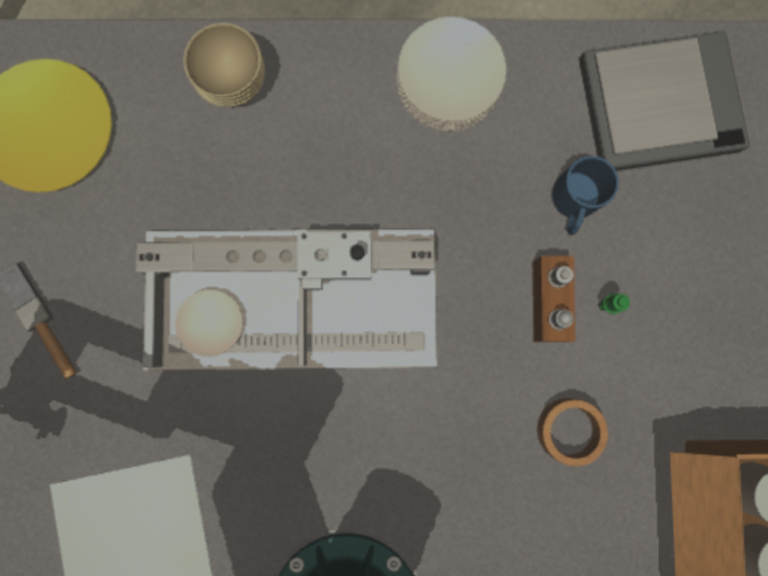

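The side view (1.5x) shows the button pin at (493,453) and the domed plain pin at (440,482). In the top view the button pin is at (562,273), the stop hole at (320,254), the knob at (357,252), and strip holes 1-3 at (232/259/286,256). The mug and saucer are clear of all of these. I'll measure next.

```bash
python3 - <<'E'
from h import *
t=np.load('top.npy');s=np.load('side.npy')
A=cv2.resize(t[145:195,85:295],None,fx=3.8,fy=3.8,interpolation=cv2.INTER_CUBIC)
B=cv2.resize(t[165:235,350:425],None,fx=4,fy=4,interpolation=cv2.INTER_CUBIC)
C=cv2.resize(s[285:365,260:360],None,fx=4,fy=4,interpolation=cv2.INTER_CUBIC)
o=np.zeros((520,800,3),np.uint8);o[:190,:798]=A;o[195:475,:300]=B;o[195:515,310:710]=C
cv2.imwrite('pics/c1.png',o[:,:,::-1])
k=lambda u,v,z:onz('top',u/1.5,v/1.5,z).round(4)
for n,u,v,z in[('h1',232,256,.07),('h2',259,256,.07),('h3',286,256,.07),('stop',320,254,.08),('knob',357,252,.116),('pin',562,273,.113),('plain',562,319,.105),('fence',152,320,.067),('mug',591,185,.095)]:print(n,k(u,v,z))
print(tri(493/1.5,452/1.5,564/1.5,272/1.5),tri(403/1.5,275/1.5,357/1.5,252/1.5))
E
```

```text
h1 [0.5396 0.167  0.07  ]
h2 [0.5394 0.1264 0.07  ]
h3 [0.5393 0.0857 0.07  ]
stop [0.5408 0.0337 0.08  ]
knob [ 0.5386 -0.0225  0.116 ]
pin [ 0.507  -0.3211  0.113 ]
plain [ 0.4403 -0.3211  0.105 ]
fence [0.4439 0.2854 0.067 ]
mug [ 0.6418 -0.3738  0.095 ]
(array([ 0.50797679, -0.32503643,  0.10717091]), np.float64(0.002394671678532479)) (array([ 0.54128688, -0.02257321,  0.10355243]), np.float64(0.0021030108747986387))
```

View pics/c1.png

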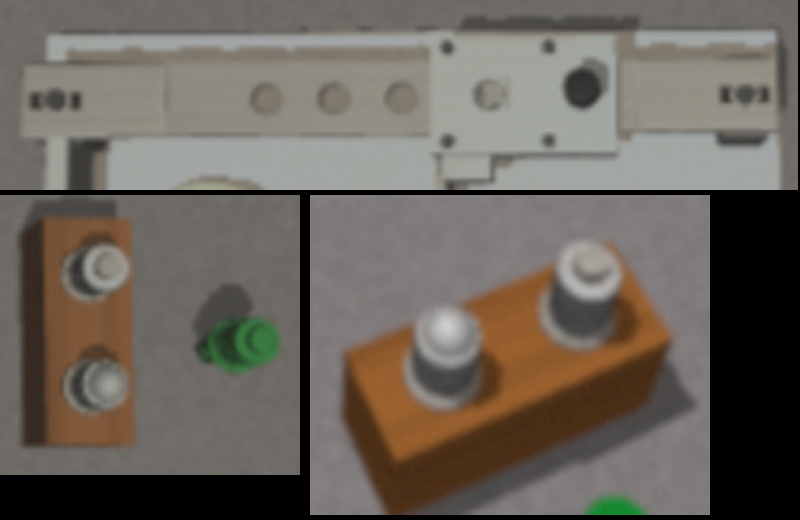

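```bash
python3 - <<'E'
from h import *
g=lambda u,v,z:onz('top',85+u/3.8,145+v/3.8,z).round(4)
for n,u,v,z in[('h1',267,99,.07),('h2',334,99,.07),('h3',401,99,.07),('stop',490,95,.08),('knob',580,89,.116)]:print(n,g(u,v,z))
print('pin',onz('top',377,182.75,.113),onz('side',330.75,301.25,.113),tri(330.75,301.25,377,182.75),'plain',onz('top',376.75,212,.107))
print('tcp',get_state()['tcp_pos'])
E
```

```text
h1 [0.5387 0.1656 0.07  ]
h2 [0.5386 0.1258 0.07  ]
h3 [0.5384 0.086  0.07  ]
stop [0.5392 0.0323 0.08  ]
knob [ 0.5376 -0.0217  0.116 ]
pin [ 0.50529561 -0.32615599  0.113     ] [ 0.50741153 -0.32834386  0.113     ] (array([ 0.50671987, -0.32723548,  0.11148123]), np.float64(0.0027950409137307564)) plain [ 0.44163292 -0.32519557  0.107     ]
tcp [0.21099215 0.56105252 0.23053976]
```

>>> {"name": "play_rows", "arguments": {
  "increments": [
    [27,-48,0,0.03],
    [27,-48,0,0.03],
    [27,-48,0,0.03],
    [27,-48,0,0.03],
    [27,-48,0,0.03]
  ],
  "claw": 60,
  "newtons": 40
}}

```text
time_s: 0.72
tcp_pos: [0.3467, 0.3199, 0.2311]
orientation: [[-0.978, 0.207, -0.0], [0.207, 0.978, -0.0], [0.0, -0.0, -1.0]]
wrist_force: [0.3, -0.6, 0.4]
gripper_width: 0.06
```

>>> {"name": "play_rows", "arguments": {
  "increments": [
    [27,-48,0,0.03],
    [27,-48,0,0.03],
    [27,-48,0,0.03],
    [27,-48,0,0.03],
    [27,-48,0,0.03]
  ]
}}

```text
time_s: 1.35
tcp_pos: [0.4817, 0.0798, 0.2311]
orientation: [[-0.998, 0.059, -0.0], [0.059, 0.998, 0.0], [0.0, 0.0, -1.0]]
wrist_force: [0.7, 0.9, -0.5]
gripper_width: 0.0601
```

>>> {"name": "play_rows", "arguments": {
  "increments": [
    [29,-52,0,0.03],
    [29,-51,0,0.03],
    [0,0,0,0]
  ]
}}

```text
time_s: 1.72
tcp_pos: [0.5413, -0.0251, 0.231]
orientation: [[-1.0, 0.004, 0.001], [0.004, 1.0, -0.001], [-0.001, -0.001, -1.0]]
wrist_force: [-0.3, 0.4, 0.6]
gripper_width: 0.06
```

>>> {"name": "play_rows", "arguments": {
  "increments": [
    [-2,3,-45,0],
    [0,0,-45,0],
    [0,0,-30,0],
    [0,0,-17,0],
    [0,0,0,0]
  ]
}}

```text
time_s: 2.35
tcp_pos: [0.5352, -0.0173, 0.0929]
orientation: [[-1.0, -0.001, -0.004], [-0.001, 1.0, 0.001], [0.004, 0.001, -1.0]]
wrist_force: [0.5, 0.6, -0.4]
gripper_width: 0.0598
```

>>> {"name": "play_rows", "arguments": {
  "increments": [
    [0,0,0,0],
    [0,0,0,0],
    [0,0,0,0],
    [0,0,0,0]
  ],
  "claw": 15,
  "newtons": 30
}}

```text
time_s: 2.85
tcp_pos: [0.538, -0.0186, 0.0954]
orientation: [[-1.0, -0.0, 0.002], [-0.0, 1.0, -0.0], [-0.002, -0.0, -1.0]]
wrist_force: [-1.4, 0.0, 6.4]
gripper_width: 0.0209
```

```bash
python3 - <<'E'
from h import *
im=snap('side','s1.png',(180,120,340,240),4)
t=snap('top','t1.png')
s=get_state();print(s['tcp_pos'],s['wrist_force'],s['moment'],s['gripper_width'])
E
```

```text
[ 0.53801639 -0.01855022  0.09544096] [-0.3032184  -0.2862382   6.16377974] [-0.02711534  0.11096633 -0.00705879] 0.020592443682560062
```

View pics/s1.png

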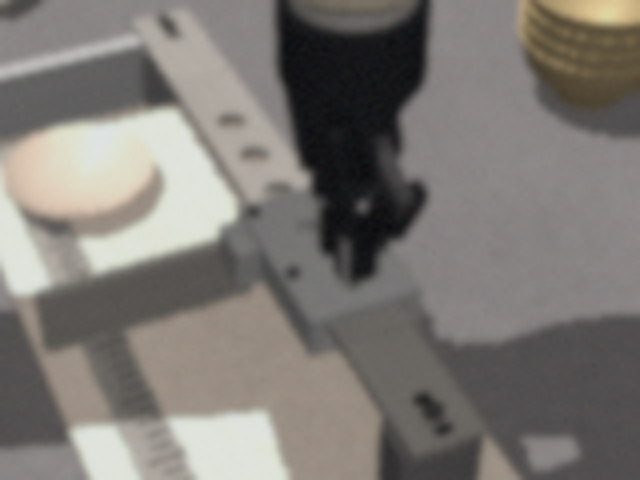

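The knob is gripped; the side crop shows the fingers on it at about (350,250). I'll slide the stop towards the fence.

>>> {"name": "play_rows", "arguments": {
  "increments": [
    [0,0,2,0],
    [0,10,0,0],
    [0,14,0,0],
    [0,14,0,0],
    [0,11,0,0]
  ]
}}

```text
time_s: 3.58
tcp_pos: [0.5376, 0.0314, 0.0957]
orientation: [[-1.0, -0.0, 0.001], [-0.0, 1.0, -0.0], [-0.001, -0.0, -1.0]]
wrist_force: [5.2, -2.1, -13.1]
gripper_width: 0.0208
```

>>> {"name": "play_rows", "arguments": {
  "increments": [
    [0,2,0,0],
    [0,0,0,0],
    [0,0,0,0]
  ]
}}

```text
time_s: 3.95
tcp_pos: [0.5376, 0.0337, 0.0958]
orientation: [[-1.0, -0.0, 0.001], [-0.0, 1.0, 0.001], [-0.001, 0.001, -1.0]]
wrist_force: [4.9, 2.7, -12.5]
gripper_width: 0.0207
```

>>> {"name": "play_rows", "arguments": {
  "increments": [
    [0,0,0,0],
    [0,0,0,0],
    [0,0,40,0],
    [0,0,50,0],
    [0,0,40,0]
  ],
  "claw": 50
}}

```text
time_s: 4.58
tcp_pos: [0.5373, 0.0327, 0.2286]
orientation: [[-1.0, -0.0, 0.001], [-0.0, 1.0, -0.0], [-0.001, -0.0, -1.0]]
wrist_force: [-0.1, 1.0, 0.7]
gripper_width: 0.0502
```

>>> {"name": "play_rows", "arguments": {
  "increments": [
    [0,-50,0,0],
    [0,-60,0,0],
    [-3,-60,0,0],
    [-10,-60,0,0],
    [-10,-60,0,0]
  ]
}}

```text
time_s: 5.2
tcp_pos: [0.5136, -0.2591, 0.2268]
orientation: [[-1.0, -0.0, 0.0], [-0.0, 1.0, -0.0], [-0.0, -0.0, -1.0]]
wrist_force: [0.4, -0.4, -0.4]
gripper_width: 0.05
```

>>> {"name": "play_rows", "arguments": {
  "increments": [
    [-10,-55,0,0],
    [0,-10,0,0],
    [0,0,0,0]
  ]
}}

```text
time_s: 5.58
tcp_pos: [0.504, -0.3225, 0.2263]
orientation: [[-1.0, 0.001, -0.0], [0.001, 1.0, 0.001], [0.0, 0.001, -1.0]]
wrist_force: [-0.6, 0.3, -0.4]
gripper_width: 0.0498
```

```bash
python3 - <<'E'
from h import *
t=snap('top','x.png');s=snap('side','x2.png')
A=cv2.resize(t[145:195,85:295],None,fx=3.8,fy=3.8,interpolation=cv2.INTER_CUBIC)
C=cv2.resize(s[215:355,260:380],None,fx=2.8,fy=2.8,interpolation=cv2.INTER_CUBIC)
B=cv2.resize(t[120:230,330:440],None,fx=3.5,fy=3.5,interpolation=cv2.INTER_CUBIC)
o=np.zeros((600,800,3),np.uint8);o[:190,:798]=A;o[195:195+C.shape[0],:C.shape[1]]=C;o[195:580,400:785]=B
cv2.imwrite('pics/c2.png',o[:,:,::-1]);print(get_state()['tcp_pos'])
E
```

```text
[ 0.50421642 -0.32089602  0.22627696]
```

View pics/c2.png

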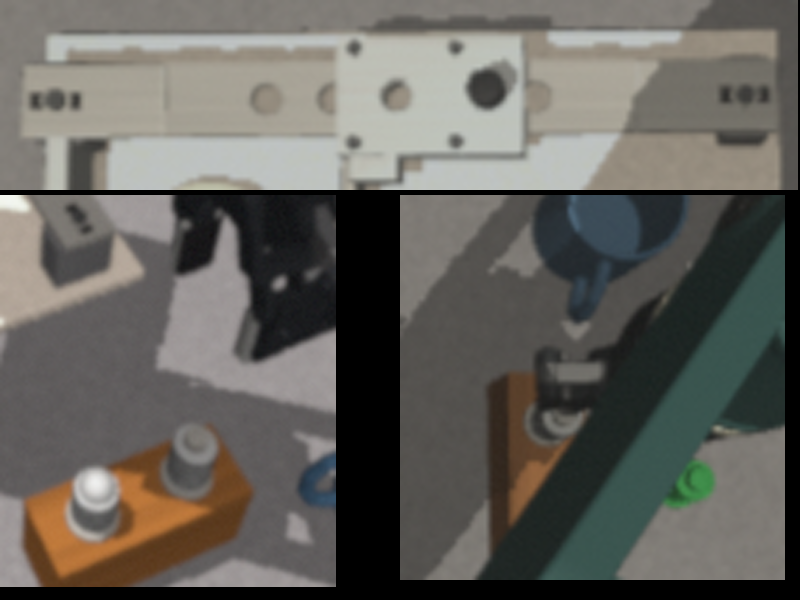

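```bash
python3 - <<'E'
from h import *
g=lambda u,v,z:onz('top',85+u/3.8,145+v/3.8,z).round(4)
for n,u,v,z in[('h1',267,99,.07),('h5',537,97,.07),('stop',396,95.5,.08),('knob',487,89,.116)]:print(n,g(u,v,z))
E
```

```text
h1 [0.5387 0.1656 0.07  ]
h5 [0.5393 0.0051 0.07  ]
stop [0.5392 0.0878 0.08  ]
knob [0.5378 0.0314 0.116 ]
```

>>> {"name": "play_rows", "arguments": {
  "increments": [
    [2,-6,-30,0],
    [0,0,-45,0],
    [0,0,-45,0],
    [0,0,-26,0],
    [0,0,0,0]
  ]
}}

```text
time_s: 6.3
tcp_pos: [0.5051, -0.3254, 0.0784]
orientation: [[-1.0, -0.002, -0.004], [-0.002, 1.0, 0.003], [0.004, 0.003, -1.0]]
wrist_force: [-0.6, -0.8, -1.1]
gripper_width: 0.0502
```

>>> {"name": "play_rows", "arguments": {
  "increments": [
    [1,-1,-3,0],
    [0,0,0,0],
    [0,0,0,0]
  ]
}}

```text
time_s: 6.68
tcp_pos: [0.5079, -0.3298, 0.0784]
orientation: [[-1.0, -0.0, 0.001], [-0.0, 1.0, -0.001], [-0.001, -0.001, -1.0]]
wrist_force: [0.1, -0.2, 0.4]
gripper_width: 0.0501
```

>>> {"name": "play_rows", "arguments": {
  "increments": [
    [0,0,0,0],
    [0,0,0,0],
    [0,0,0,0],
    [0,0,0,0],
    [0,0,0,0]
  ],
  "claw": 15,
  "newtons": 60
}}

```text
time_s: 7.3
tcp_pos: [0.5073, -0.3294, 0.0778]
orientation: [[-1.0, -0.0, 0.0], [-0.0, 1.0, -0.0], [-0.0, -0.0, -1.0]]
wrist_force: [-1.1, 2.0, 5.1]
gripper_width: 0.0243
```

>>> {"name": "play_rows", "arguments": {
  "increments": [
    [0,0,10,0],
    [0,0,20,0],
    [0,0,30,0],
    [0,0,30,0],
    [0,0,10,0]
  ]
}}

```text
time_s: 7.92
tcp_pos: [0.5081, -0.3303, 0.1793]
orientation: [[-1.0, -0.0, 0.003], [-0.0, 1.0, -0.002], [-0.003, -0.002, -1.0]]
wrist_force: [-0.1, -1.2, -2.1]
gripper_width: 0.0245
```

```bash
python3 - <<'E'
from h import *
s=snap('side','s3.png',(230,150,390,350),3)
st=get_state();print(st['tcp_pos'],st['wrist_force'],st['gripper_width'])
E
```

```text
[ 0.50812961 -0.33030556  0.17958008] [ 0.11000153 -0.50095153 -1.23636977] 0.024138791751694037
```

View pics/s3.png

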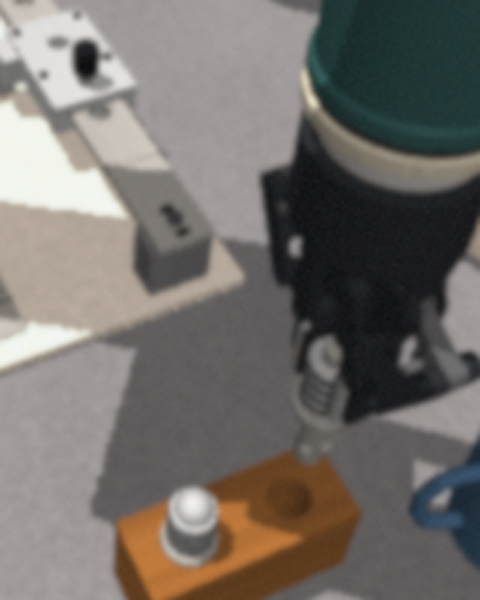

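```bash
python3 - <<'E'
from h import *
f=lambda u,v,z:onz('side',230+u/3,150+v/3,z).round(4)
print(f(331,350,.2146),f(310,459,.1166),f(312,448,.128))
b=proj('side',[.508,-.33,.2146]);n=proj('side',[.508,-.33,.1166]);print((b-[230,150])*3,(n-[230,150])*3)
E
```

```text
[ 0.5037 -0.3313  0.2146] [ 0.5079 -0.3341  0.1166] [ 0.5072 -0.3339  0.128 ]
[337.15261414 344.65196311] [305.88047957 452.4568354 ]
```

>>> {"name": "play_rows", "arguments": {
  "increments": [
    [0,0,20,0],
    [4,40,0,0],
    [4,55,0,0],
    [4,55,0,0],
    [4,55,0,0]
  ]
}}

```text
time_s: 8.6
tcp_pos: [0.5224, -0.1227, 0.196]
orientation: [[-1.0, 0.0, -0.002], [0.0, 1.0, 0.001], [0.002, 0.001, -1.0]]
wrist_force: [0.5, 0.1, -0.8]
gripper_width: 0.0244
```

>>> {"name": "play_rows", "arguments": {
  "increments": [
    [4,55,0,0],
    [4,55,0,0],
    [4,55,0,0],
    [2,40,0,0],
    [0,9,0,0]
  ]
}}

```text
time_s: 9.22
tcp_pos: [0.5363, 0.0918, 0.196]
orientation: [[-1.0, -0.003, -0.002], [-0.003, 1.0, 0.0], [0.002, 0.0, -1.0]]
wrist_force: [0.2, -0.7, -1.1]
gripper_width: 0.0239
```

>>> {"name": "play_rows", "arguments": {
  "increments": [
    [0,0,0,0],
    [0,0,0,0]
  ]
}}

```text
time_s: 9.48
tcp_pos: [0.537, 0.0884, 0.1968]
orientation: [[-1.0, 0.001, -0.001], [0.001, 1.0, -0.001], [0.001, -0.001, -1.0]]
wrist_force: [0.4, -0.0, -1.7]
gripper_width: 0.024
```

```bash
python3 - <<'E'
from h import *
s=snap('side','s4.png',(190,80,310,220),4)
t=snap('top','t4.png')
st=get_state();print(st['tcp_pos'],st['wrist_force'],st['gripper_width'])
x,y,z=st['tcp_pos'];k=lambda P:((proj('side',P)-[190,80])*4).round(0)
print('pred button',k([x,y,z+.035]),'nose',k([x,y,z-.063]),'hole cam',k([.539,.0878,.08]),'hole rob',k([.5385,.0887,.08]))
E
```

```text
[0.53720895 0.08829324 0.19707944] [-0.15060023 -0.54841267 -1.85256154] 0.024282147363255725
pred button [224. 118.] nose [228. 264.] hole cam [233. 335.] hole rob [231. 334.]
```

View pics/s4.png

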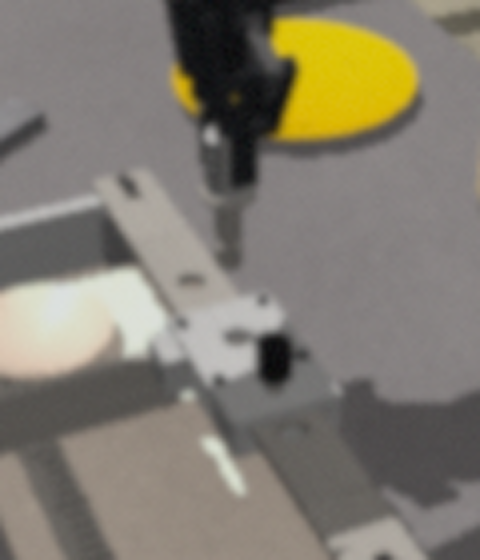

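```bash
python3 - <<'E'
from h import *
f=lambda u,v,z:onz('side',190+u/4,80+v/4,z).round(4)
print('nose',f(231,268,.134),'hole',f(236,337,.08),'flange',f(230,190,.186),'knobtop',f(275,340,.116))
t=np.load('top.npy');cv2.imwrite('pics/t4c.png',cv2.resize(t[120:210,130:260],None,fx=4,fy=4,interpolation=cv2.INTER_CUBIC)[:,:,::-1])
E
```

```text
nose [0.5372 0.0836 0.134 ] hole [0.5399 0.0848 0.08  ] flange [0.5389 0.0867 0.186 ] knobtop [0.5424 0.0314 0.116 ]
```

>>> {"name": "play_rows", "arguments": {
  "increments": [
    [2,0.5,-15,0],
    [0,0,-20,0],
    [0,0,-12,0],
    [0,0,-3,0],
    [0,0,0,0]
  ]
}}

```text
time_s: 10.2
tcp_pos: [0.5394, 0.09, 0.1472]
orientation: [[-1.0, -0.0, -0.0], [-0.0, 1.0, -0.0], [0.0, -0.0, -1.0]]
wrist_force: [-0.6, 0.0, -2.3]
gripper_width: 0.0244
```

>>> {"name": "play_rows", "arguments": {
  "increments": [
    [0,0,-2,0],
    [0,0,-1.5,0],
    [0,0,0,0]
  ]
}}

```text
time_s: 10.58
tcp_pos: [0.5393, 0.0901, 0.1439]
orientation: [[-1.0, -0.0, 0.0], [-0.0, 1.0, -0.0], [-0.0, -0.0, -1.0]]
wrist_force: [-0.1, -0.4, -2.1]
gripper_width: 0.0242
```

>>> {"name": "play_rows", "arguments": {
  "increments": [
    [0,0,-1.5,0],
    [0,0,-1.5,0],
    [0,0,0,0]
  ]
}}

```text
time_s: 10.95
tcp_pos: [0.5399, 0.0898, 0.1409]
orientation: [[-1.0, -0.0, 0.001], [-0.0, 1.0, -0.0], [-0.001, -0.0, -1.0]]
wrist_force: [0.9, -1.0, -0.8]
gripper_width: 0.0239
```

>>> {"name": "play_rows", "arguments": {
  "increments": [
    [0,0,-1,0],
    [0,0,-1,0],
    [0,0,0,0]
  ]
}}

```text
time_s: 11.32
tcp_pos: [0.54, 0.09, 0.1388]
orientation: [[-1.0, -0.0, 0.001], [-0.0, 1.0, -0.0], [-0.001, -0.0, -1.0]]
wrist_force: [3.2, -1.8, -1.9]
gripper_width: 0.0242
```

>>> {"name": "play_rows", "arguments": {
  "increments": [
    [0,0,-1,0],
    [0,0,-1,0],
    [0,0,0,0]
  ]
}}

```text
time_s: 11.7
tcp_pos: [0.5393, 0.0902, 0.1367]
orientation: [[-1.0, -0.0, -0.0], [-0.0, 1.0, 0.0], [0.0, 0.0, -1.0]]
wrist_force: [2.6, -1.4, -1.9]
gripper_width: 0.024
```

>>> {"name": "play_rows", "arguments": {
  "increments": [
    [0.5,0,-1,0],
    [0,0,-1,0],
    [0,0,0,0]
  ]
}}

```text
time_s: 12.08
tcp_pos: [0.5394, 0.0902, 0.1345]
orientation: [[-1.0, -0.0, -0.001], [-0.0, 1.0, 0.0], [0.001, 0.0, -1.0]]
wrist_force: [2.5, -0.4, -1.6]
gripper_width: 0.0243
```

>>> {"name": "play_rows", "arguments": {
  "increments": [
    [0,0,-1,0],
    [0,0,-0.7,0],
    [0,0,0,0]
  ]
}}

```text
time_s: 12.45
tcp_pos: [0.5395, 0.0901, 0.1329]
orientation: [[-1.0, -0.0, -0.0], [-0.0, 1.0, -0.0], [0.0, -0.0, -1.0]]
wrist_force: [1.7, 0.5, -3.2]
gripper_width: 0.0241
```

Expected contact on solid strip is at TCP z ≈ 0.133, and resting on the balls at ≈ 0.1285. I'll continue gently.

>>> {"name": "play_rows", "arguments": {
  "increments": [
    [0.3,0,-0.7,0],
    [0,0,-0.5,0],
    [0,0,0,0]
  ]
}}

```text
time_s: 12.82
tcp_pos: [0.5399, 0.0899, 0.1318]
orientation: [[-1.0, -0.0, -0.0], [-0.0, 1.0, -0.0], [0.0, -0.0, -1.0]]
wrist_force: [0.2, -1.9, -0.5]
gripper_width: 0.0242
```

>>> {"name": "play_rows", "arguments": {
  "increments": [
    [0,0,-0.5,0],
    [0,0,-0.5,0],
    [0,0,0,0]
  ]
}}

```text
time_s: 13.2
tcp_pos: [0.5402, 0.0897, 0.131]
orientation: [[-1.0, -0.0, 0.0], [-0.0, 1.0, -0.001], [-0.0, -0.001, -1.0]]
wrist_force: [1.1, -2.8, 1.8]
gripper_width: 0.0239
```

>>> {"name": "play_rows", "arguments": {
  "increments": [
    [0,-0.7,0,0],
    [0,-0.7,0,0],
    [0,0,0,0]
  ]
}}

```text
time_s: 13.58
tcp_pos: [0.5401, 0.089, 0.1308]
orientation: [[-1.0, 0.0, 0.0], [0.0, 1.0, 0.001], [-0.0, 0.001, -1.0]]
wrist_force: [1.5, 0.6, 0.1]
gripper_width: 0.0241
```

>>> {"name": "play_rows", "arguments": {
  "increments": [
    [0,-0.5,-0.5,0],
    [0,0,-0.5,0],
    [0,0,0,0]
  ]
}}

```text
time_s: 13.95
tcp_pos: [0.54, 0.0881, 0.1298]
orientation: [[-1.0, -0.0, -0.0], [-0.0, 1.0, -0.0], [0.0, -0.0, -1.0]]
wrist_force: [2.0, 0.2, -0.1]
gripper_width: 0.0244
```

Force has eased while z falls, so it is entering the strip hole. I'll continue.

>>> {"name": "play_rows", "arguments": {
  "increments": [
    [0.2,0,-0.5,0],
    [0,0,-0.5,0],
    [0,0,0,0]
  ]
}}

```text
time_s: 14.32
tcp_pos: [0.5401, 0.0879, 0.1287]
orientation: [[-1.0, -0.0, -0.0], [-0.0, 1.0, -0.001], [0.0, -0.001, -1.0]]
wrist_force: [2.3, -1.8, -2.1]
gripper_width: 0.0244
```

>>> {"name": "play_rows", "arguments": {
  "increments": [
    [0,0,-0.5,0],
    [0,0,-0.5,0],
    [0,0,0,0]
  ]
}}

```text
time_s: 14.7
tcp_pos: [0.5404, 0.0879, 0.1281]
orientation: [[-1.0, -0.0, 0.0], [-0.0, 1.0, -0.0], [-0.0, -0.0, -1.0]]
wrist_force: [1.7, -2.9, 2.4]
gripper_width: 0.0243
```

>>> {"name": "play_rows", "arguments": {
  "increments": [
    [0,-0.7,0,0],
    [0,-0.5,0,0],
    [0,0,0,0]
  ]
}}

```text
time_s: 15.08
tcp_pos: [0.5404, 0.0874, 0.1281]
orientation: [[-1.0, 0.0, 0.0], [0.0, 1.0, 0.001], [-0.0, 0.001, -1.0]]
wrist_force: [0.6, 0.9, 4.3]
gripper_width: 0.0245
```

>>> {"name": "play_rows", "arguments": {
  "increments": [
    [0,0,-0.5,0],
    [0,0,-0.3,0],
    [0,0,0,0]
  ]
}}

```text
time_s: 15.45
tcp_pos: [0.5407, 0.0874, 0.1279]
orientation: [[-1.0, -0.0, 0.001], [-0.0, 1.0, 0.001], [-0.001, 0.001, -1.0]]
wrist_force: [0.9, 0.6, 10.1]
gripper_width: 0.0244
```

>>> {"name": "play_rows", "arguments": {
  "increments": [
    [0,0,1,0],
    [0,1.5,0,0],
    [0,1.5,0,0],
    [0,0,0,0]
  ]
}}

```text
time_s: 15.95
tcp_pos: [0.5403, 0.0886, 0.1281]
orientation: [[-1.0, -0.001, -0.0], [-0.001, 1.0, -0.003], [0.0, -0.003, -1.0]]
wrist_force: [2.1, -6.6, 4.9]
gripper_width: 0.0242
```

>>> {"name": "play_rows", "arguments": {
  "increments": [
    [0,-1.5,0,0],
    [0,-1.5,0,0],
    [0,-1.5,0,0],
    [0,-1.5,0,0],
    [0,0,0,0]
  ]
}}

```text
time_s: 16.58
tcp_pos: [0.5403, 0.0847, 0.1281]
orientation: [[-1.0, 0.0, 0.0], [0.0, 1.0, 0.001], [-0.0, 0.001, -1.0]]
wrist_force: [1.6, 4.9, 4.1]
gripper_width: 0.0246
```

>>> {"name": "play_rows", "arguments": {
  "increments": [
    [0.2,2,0,0],
    [0,0,0,0],
    [0,0,-0.5,0],
    [0,0,0,0]
  ]
}}

```text
time_s: 17.08
tcp_pos: [0.5404, 0.0856, 0.1279]
orientation: [[-1.0, -0.0, -0.0], [-0.0, 1.0, -0.001], [0.0, -0.001, -1.0]]
wrist_force: [0.3, 1.0, 7.6]
gripper_width: 0.0243
```

>>> {"name": "play_rows", "arguments": {
  "increments": [
    [0,0,0,0],
    [0,0,0,0],
    [0,0,0,0]
  ],
  "claw": 40
}}

```text
time_s: 17.45
tcp_pos: [0.5398, 0.0858, 0.127]
orientation: [[-1.0, -0.0, -0.002], [-0.0, 1.0, -0.0], [0.002, -0.0, -1.0]]
wrist_force: [-0.3, -0.9, -0.1]
gripper_width: 0.0402
```

>>> {"name": "play_rows", "arguments": {
  "increments": [
    [0,0,10,0],
    [0,0,20,0],
    [0,0,30,0],
    [0,0,20,0],
    [0,0,0,0]
  ]
}}

```text
time_s: 18.08
tcp_pos: [0.5419, 0.086, 0.2097]
orientation: [[-1.0, -0.0, 0.004], [-0.0, 1.0, -0.0], [-0.004, -0.0, -1.0]]
wrist_force: [-0.8, -0.1, -1.0]
gripper_width: 0.0399
```

>>> {"name": "play_rows", "arguments": {
  "increments": [
    [0,0,0,0],
    [0,0,0,0],
    [0,0,0,0],
    [0,0,0,0]
  ],
  "claw": 0
}}

```text
time_s: 18.58
tcp_pos: [0.5402, 0.0859, 0.2071]
orientation: [[-1.0, -0.0, -0.001], [-0.0, 1.0, -0.0], [0.001, -0.0, -1.0]]
wrist_force: [0.5, -0.0, 0.4]
gripper_width: -0.0
```

```bash
python3 - <<'E'
from h import *
s=snap('side','s5.png',(190,80,310,220),4)
t=snap('top','t5.png')
st=get_state();print(st['tcp_pos'],st['wrist_force'],st['gripper_width'])
x,y,z=st['tcp_pos'];k=lambda P:((proj('side',P)-[190,80])*4).round(0)
print('pred tcp',k([x,y,z]),'button',k([x,y,.1635]),'flange under',k([x,y,.1155]))
E
```

```text
[0.54034181 0.08593602 0.20732326] [ 0.08149592  0.05048131 -0.61071236] -1.2841512385098164e-05
pred tcp [232. 158.] button [234. 223.] flange under [235. 290.]
```

View pics/s5.png

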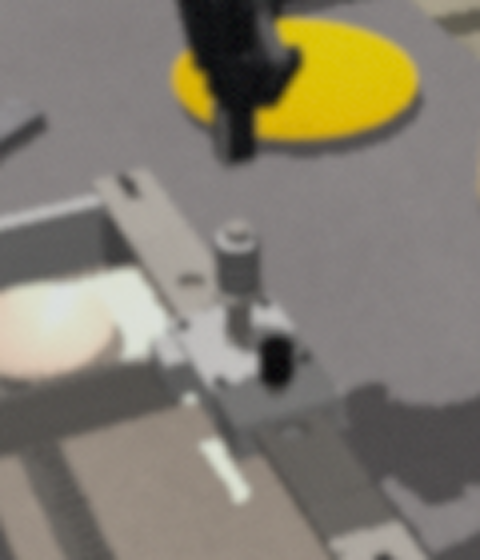

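>>> {"name": "play_rows", "arguments": {
  "increments": [
    [0.5,0,-15,0],
    [0,0,-20,0],
    [0,0,-4,0],
    [0,0,0,0],
    [0,0,0,0]
  ]
}}

```text
time_s: 19.3
tcp_pos: [0.5414, 0.086, 0.169]
orientation: [[-1.0, -0.0, 0.001], [-0.0, 1.0, -0.0], [-0.001, -0.0, -1.0]]
wrist_force: [0.5, -0.7, 0.1]
gripper_width: 0.0003
```

>>> {"name": "play_rows", "arguments": {
  "increments": [
    [0,0,-1,0],
    [0,0,-1,0],
    [0,0,-1,0],
    [0,0,-1,0],
    [0,0,0,0]
  ]
}}

```text
time_s: 19.92
tcp_pos: [0.5408, 0.0859, 0.1645]
orientation: [[-1.0, -0.0, -0.0], [-0.0, 1.0, -0.0], [0.0, -0.0, -1.0]]
wrist_force: [0.3, 0.6, 0.1]
gripper_width: 0.0001
```

>>> {"name": "play_rows", "arguments": {
  "increments": [
    [0,0,-1,0],
    [0,0,-1,0],
    [0,0,0,0]
  ]
}}

```text
time_s: 20.3
tcp_pos: [0.5413, 0.086, 0.1629]
orientation: [[-1.0, -0.0, 0.001], [-0.0, 1.0, -0.0], [-0.001, -0.0, -1.0]]
wrist_force: [-0.2, 0.4, 3.4]
gripper_width: 0.0002
```

>>> {"name": "play_rows", "arguments": {
  "increments": [
    [0,0,-1,0],
    [0,0,-1,0],
    [0,0,0,0]
  ]
}}

```text
time_s: 20.68
tcp_pos: [0.5413, 0.0859, 0.1608]
orientation: [[-1.0, -0.0, 0.001], [-0.0, 1.0, -0.0], [-0.001, -0.0, -1.0]]
wrist_force: [-0.6, 0.1, 3.9]
gripper_width: 0.0001
```

>>> {"name": "play_rows", "arguments": {
  "increments": [
    [0,0,-1,0],
    [0,0,-0.7,0],
    [0,0,0,0]
  ]
}}

```text
time_s: 21.05
tcp_pos: [0.5402, 0.0859, 0.1582]
orientation: [[-1.0, -0.0, -0.002], [-0.0, 1.0, -0.0], [0.002, -0.0, -1.0]]
wrist_force: [0.7, -0.0, 0.4]
gripper_width: -0.0001
```

>>> {"name": "play_rows", "arguments": {
  "increments": [
    [0,0,-0.7,0],
    [0,0,-0.7,0],
    [0,0,0,0]
  ]
}}

```text
time_s: 21.42
tcp_pos: [0.5408, 0.0859, 0.1573]
orientation: [[-1.0, -0.0, -0.0], [-0.0, 1.0, -0.0], [0.0, -0.0, -1.0]]
wrist_force: [0.9, -0.7, -0.1]
gripper_width: 0.0002
```

```bash
python3 - <<'E'
from h import *
s=snap('side','s6.png',(200,90,300,190),5)
E
```

```text
(no output)
```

View pics/s6.png

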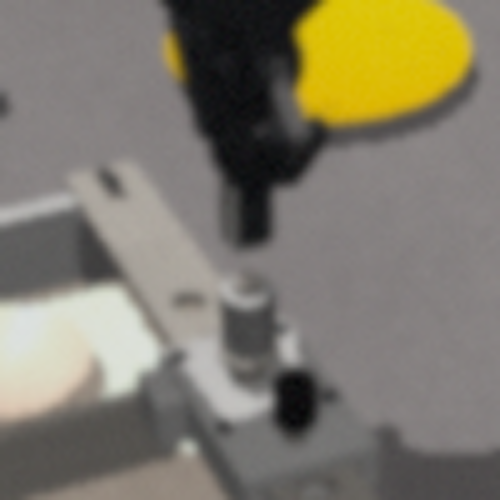

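The pin dropped partway and stands upright with its button free at (245,280), clear of the fingertips. I'll estimate its height and keep pressing.

```bash
python3 - <<'E'
from h import *
for z in(.157,.163,.15,.145,.14,.135,.13):print(z,((proj('side',[.5405,.086,z])-[200,90])*5).round(1))
E
```

```text
0.157 [242.4 240.4]
0.163 [242.2 229.6]
0.15 [242.7 252.8]
0.145 [242.9 261.6]
0.14 [243.  270.3]
0.135 [243.2 278.9]
0.13 [243.4 287.5]
```

>>> {"name": "play_rows", "arguments": {
  "increments": [
    [0,0,-3,0],
    [0,0,-3,0],
    [0,0,0,0]
  ]
}}

```text
time_s: 21.85
tcp_pos: [0.5406, 0.0859, 0.1511]
orientation: [[-1.0, -0.0, -0.001], [-0.0, 1.0, -0.0], [0.001, -0.0, -1.0]]
wrist_force: [1.1, 0.2, -0.4]
gripper_width: -0.0002
```

>>> {"name": "play_rows", "arguments": {
  "increments": [
    [0,0,-2,0],
    [0,0,-2,0],
    [0,0,-2,0],
    [0,0,0,0]
  ]
}}

```text
time_s: 22.35
tcp_pos: [0.5408, 0.0859, 0.1453]
orientation: [[-1.0, -0.0, -0.0], [-0.0, 1.0, -0.0], [0.0, -0.0, -1.0]]
wrist_force: [0.6, -0.4, -0.9]
gripper_width: 0.0002
```

>>> {"name": "play_rows", "arguments": {
  "increments": [
    [0,0,-1,0],
    [0,0,-1,0],
    [0,0,-1,0],
    [0,0,0,0]
  ]
}}

```text
time_s: 22.85
tcp_pos: [0.5408, 0.086, 0.1424]
orientation: [[-1.0, -0.0, -0.0], [-0.0, 1.0, -0.0], [0.0, -0.0, -1.0]]
wrist_force: [-0.3, 0.3, 0.7]
gripper_width: 0.0001
```

>>> {"name": "play_rows", "arguments": {
  "increments": [
    [0,0,-1,0],
    [0,0,-1,0],
    [0,0,0,0]
  ]
}}

```text
time_s: 23.22
tcp_pos: [0.5411, 0.0859, 0.1406]
orientation: [[-1.0, -0.0, 0.0], [-0.0, 1.0, -0.0], [-0.0, -0.0, -1.0]]
wrist_force: [-0.5, 0.9, 1.7]
gripper_width: -0.0
```

>>> {"name": "play_rows", "arguments": {
  "increments": [
    [0,0,-1,0],
    [0,0,-1,0],
    [0,0,0,0]
  ]
}}

```text
time_s: 23.6
tcp_pos: [0.5406, 0.0859, 0.1382]
orientation: [[-1.0, -0.0, -0.001], [-0.0, 1.0, -0.0], [0.001, -0.0, -1.0]]
wrist_force: [0.1, -0.4, -0.8]
gripper_width: -0.0001
```

>>> {"name": "play_rows", "arguments": {
  "increments": [
    [0,0,-0.7,0],
    [0,0,-0.7,0],
    [0,0,0,0]
  ]
}}

```text
time_s: 23.98
tcp_pos: [0.5409, 0.0859, 0.137]
orientation: [[-1.0, -0.0, -0.0], [-0.0, 1.0, -0.0], [0.0, -0.0, -1.0]]
wrist_force: [0.1, 0.3, -0.3]
gripper_width: -0.0001
```

>>> {"name": "play_rows", "arguments": {
  "increments": [
    [0,0,-0.7,0],
    [0,0,-0.7,0],
    [0,0,0,0]
  ]
}}

```text
time_s: 24.35
tcp_pos: [0.5409, 0.086, 0.1356]
orientation: [[-1.0, -0.0, -0.0], [-0.0, 1.0, -0.0], [0.0, -0.0, -1.0]]
wrist_force: [0.1, -0.6, 0.5]
gripper_width: 0.0004
```

>>> {"name": "play_rows", "arguments": {
  "increments": [
    [0,0,-1,0],
    [0,0,-1,0],
    [0,0,-1,0],
    [0,0,0,0]
  ]
}}

```text
time_s: 24.85
tcp_pos: [0.5409, 0.086, 0.1326]
orientation: [[-1.0, -0.0, -0.0], [-0.0, 1.0, -0.0], [0.0, -0.0, -1.0]]
wrist_force: [0.2, 0.0, 0.6]
gripper_width: 0.0002
```

>>> {"name": "play_rows", "arguments": {
  "increments": [
    [0,0,-1,0],
    [0,0,-1,0],
    [0,0,-1,0],
    [0,0,0,0]
  ]
}}

```text
time_s: 25.35
tcp_pos: [0.5409, 0.0859, 0.1296]
orientation: [[-1.0, -0.0, -0.0], [-0.0, 1.0, -0.0], [0.0, -0.0, -1.0]]
wrist_force: [-0.0, -0.4, 0.6]
gripper_width: -0.0002
```

>>> {"name": "play_rows", "arguments": {
  "increments": [
    [0,0,-1,0],
    [0,0,-1,0],
    [0,0,0,0]
  ]
}}

```text
time_s: 25.72
tcp_pos: [0.541, 0.0859, 0.1279]
orientation: [[-1.0, -0.0, 0.0], [-0.0, 1.0, -0.0], [-0.0, -0.0, -1.0]]
wrist_force: [-1.4, -0.2, 2.7]
gripper_width: 0.0
```

>>> {"name": "play_rows", "arguments": {
  "increments": [
    [0,0,-1,0],
    [0,0,-1,0],
    [0,0,-1,0],
    [0,0,0,0]
  ]
}}

```text
time_s: 26.22
tcp_pos: [0.5411, 0.086, 0.1249]
orientation: [[-1.0, -0.0, 0.0], [-0.0, 1.0, -0.0], [-0.0, -0.0, -1.0]]
wrist_force: [-0.6, 0.2, 6.2]
gripper_width: -0.0
```

>>> {"name": "play_rows", "arguments": {
  "increments": [
    [0,0,-0.7,0],
    [0,0,-0.5,0],
    [0,0,0,0]
  ]
}}

```text
time_s: 26.6
tcp_pos: [0.5411, 0.086, 0.1238]
orientation: [[-1.0, -0.0, 0.0], [-0.0, 1.0, -0.0], [-0.0, -0.0, -1.0]]
wrist_force: [-1.6, -1.1, 6.1]
gripper_width: -0.0
```

>>> {"name": "play_rows", "arguments": {
  "increments": [
    [0,0,-0.5,0],
    [0,0,-0.5,0],
    [0,0,0,0]
  ]
}}

```text
time_s: 26.98
tcp_pos: [0.5412, 0.0859, 0.123]
orientation: [[-1.0, -0.0, 0.001], [-0.0, 1.0, -0.0], [-0.001, -0.0, -1.0]]
wrist_force: [-1.7, 0.0, 7.6]
gripper_width: -0.0001
```

>>> {"name": "play_rows", "arguments": {
  "increments": [
    [0,0,-0.5,0],
    [0,0,0,0],
    [0,0,0,0]
  ]
}}

```text
time_s: 27.35
tcp_pos: [0.5416, 0.086, 0.123]
orientation: [[-1.0, -0.0, 0.001], [-0.0, 1.0, -0.0], [-0.001, -0.0, -1.0]]
wrist_force: [-1.4, -0.5, 11.0]
gripper_width: -0.0001
```

>>> {"name": "play_rows", "arguments": {
  "increments": [
    [0,0,3,0],
    [0,0,5,0],
    [0,0,30,0],
    [0,0,50,0],
    [0,0,40,0]
  ]
}}

```text
time_s: 27.98
tcp_pos: [0.5409, 0.0859, 0.2512]
orientation: [[-1.0, -0.0, -0.0], [-0.0, 1.0, -0.0], [0.0, -0.0, -1.0]]
wrist_force: [0.4, 0.4, 0.3]
gripper_width: 0.0002
```

>>> {"name": "play_rows", "arguments": {
  "increments": [
    [-10,-50,0,0],
    [-10,-60,0,0],
    [-10,-60,0,0],
    [0,-30,0,0],
    [0,0,0,0]
  ]
}}

```text
time_s: 28.6
tcp_pos: [0.5107, -0.116, 0.2496]
orientation: [[-1.0, 0.003, -0.0], [0.003, 1.0, -0.0], [0.0, -0.0, -1.0]]
wrist_force: [-0.2, 0.4, -0.5]
gripper_width: -0.0
```

```bash
python3 - <<'E'
from h import *
s=snap('side','x.png');t=snap('top','x2.png')
o=np.zeros((600,800,3),np.uint8)
C=cv2.resize(s[110:200,200:290],None,fx=4,fy=4,interpolation=cv2.INTER_CUBIC);o[200:560,:360]=C
A=cv2.resize(t[145:195,85:295],None,fx=3.8,fy=3.8,interpolation=cv2.INTER_CUBIC);o[:190,:798]=A
cv2.imwrite('pics/c7.png',o[:,:,::-1])
for z in(.128,.123,.138):print(z,((proj('side',[.5405,.086,z])-[200,110])*4+[0,200]).round(1),((proj('top',[.5392,.086,z])-[85,145])*3.8).round(1))
print(get_state()['tcp_pos'],get_state()['wrist_force'])
E
```

```text
0.128 [194.8 352.7] [388.6  84.1]
0.123 [194.9 359.5] [389.8  85.3]
0.138 [194.5 339. ] [386.4  81.6]
[ 0.51062721 -0.11358699  0.24957711] [0.01076389 0.83642146 0.22658627]
```

View pics/c7.png

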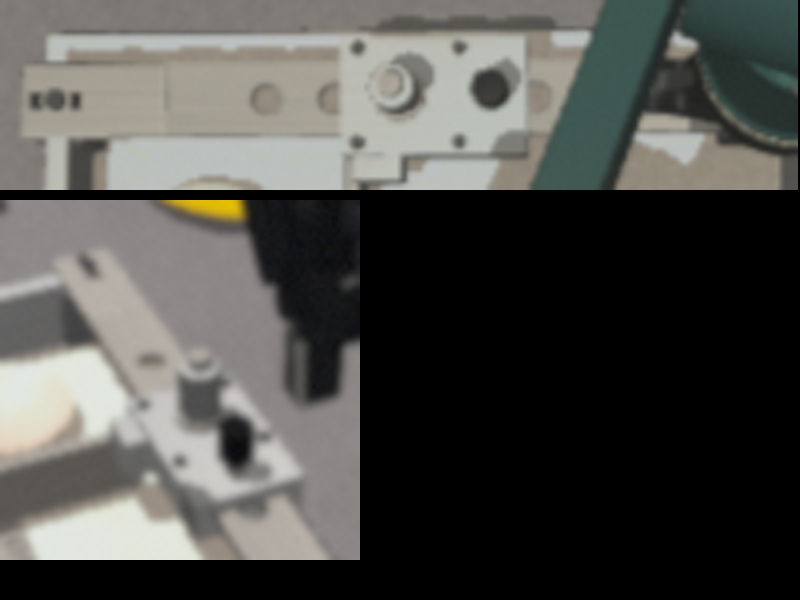

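The pin is seated on its shoulder and upright, with its button out at (199,355). Nothing is touching it, so I'm handing in.

```bash
python3 -c "
from station import *
print(sign_off())"
```

```text
the job is handed in; nothing more can be done
None
```

I slid the stop about 54 mm along to the third strip hole and locked it there with the ball-lock pin, then handed the job in at about 29 s. `sign_off()` gives no verdict, so success rests on the checks below.

**Feeling for the hole:** the nose met the strip's edge, so I moved it about 2 mm away from the fence, and it then dropped in. A side-to-side wiggle was held both ways, at about −7 N and +5 N. The largest vertical reading while the pin was in the gauge was about 11 N, against the 35 N limit.

**Pressing the button:** on the first press the pin dropped through only part of the way. It then went the rest of the way during the second approach, almost without measurable force.

**Last checks:**
- **Seating:** the button met the fingers at about 0.128 m and stopped fully pressed at 0.123 m. Both match the heights expected with the shoulder down on the stop.
- **Final picture:** the pin is upright with its shoulder on the stop and its button out, the stop is over hole 3, and the robot is clear.
- **Disagreements:** positions from the side camera and the arm differed by about 2–3 mm, which feeling for the hole made up for.
- **Not checked:** I did not pull on the pin to prove the lock, or measure the saucer and mug at the end; the arm kept clear of both.

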